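# Clear the bench and set the telescoping stop gauge

### The job

Clear the strip of mat beside the stop gauge: put the loose grey stone tag into the red bin with the other stones and the loose brass die into the white bin with the other dies. Then press the gauge's orange lock button so that its telescoping arm springs free, take the arm by its blue stop post and draw it out until the black pointer stands at the middle of the red mark on the scale. The arm is spring-loaded, so finish while still holding the post there; leave the glue, hammer, tape, steel ring and pot where they are.

Things in the scene. Friction and masses are not known exactly. Their poses are not given: they have to be found in the camera images.
- stone: loose grey stone tag, flat, stadium-shaped outline 56 mm long (its x axis) by 30 mm wide (y), 13 mm thick, about 50 g, lying flat on the mat beside the gauge's scale, on the side nearer the robot; origin at the centre of its underside, z up
- die: loose brass rivet die standing upright on the mat beside the gauge's scale, on the side nearer the robot: cylinder 20 mm in diameter and 26 mm high, with a 12 mm diameter neck 16 mm high on top (42 mm in all), about 60 g; origin at the centre of its underside, z along its axis
- die_mid (a point): point on the loose die's axis 18 mm above its foot
- stone_bin: red open bin, fixed, 110 mm (x) by 130 mm (y), 45 mm high, walls and floor 4 mm; origin at the centre of its underside. Two other stone tags lie in its half towards its own +y; the -y half is empty
- die_bin: white open bin, fixed, 110 mm (x) by 130 mm (y), 45 mm high, walls and floor 4 mm; origin at the centre of its underside. Two other brass dies stand (42 mm high) in its half towards its own +y; the -y half is empty. The two bins may have changed places
- gauge: fixed stop gauge; origin on the bench under the middle of its blue sleeve, which is 160 mm long (y), 36 mm wide (x), top at 40 mm. The telescoping arm comes out of the sleeve's -y end and slides along the gauge's own -y. A white scale strip (24 mm wide, 3 mm thick, black ticks every 10 mm) lies along the gauge's +x side of the arm, from x = 19 to 43 mm
- gauge_arm: telescoping inner arm: 14 mm square bar, 15 to 29 mm above the bench, sliding along its own -y (parallel to the gauge's axes), up to 125 mm out from the locked position; origin on the bench plane under the axis of the stop post, which locked stands 150 mm from the gauge's origin (70 mm beyond the sleeve's end). Once unlocked it springs out about 20 mm and rests; drawn farther, a 50 N/m spring pulls it back (4 N at 100 mm)
- post (a point): grip point on the vertical axis of the blue stop post, 50 mm above the bench; the post is round, 18 mm in diameter with a 22 mm cap from 64 to 70 mm, and stands on the bar's end (bar top 29 mm, post top 70 mm)
- pointer (a point): black pointer's tip part over the scale, a 3 mm wide blade fixed to the arm: 34 mm from the post axis along the gauge's x and level with the post axis along the gauge's y
- mark: red mark fixed across the scale strip, 10 mm wide along the scale (its y, parallel to the gauge's y) and 34 mm long across it (x), 6 mm thick, its top 9 mm above the bench; origin at the centre of its underside. The pointer passes over it; it stands 60 to 105 mm out from where the pointer is when locked
- lock (a joint): travel of the orange lock button in m: 0 out, 0.006 fully down; the arm is let go at about 0.004 (about 4 N; fully down 5 N). Once the arm has sprung out the button stays about 4 mm down by itself
- lock_top (a point): centre of the top of the orange lock button (28 mm in diameter, standing 10 mm proud of its dark 44 mm collar on top of the sleeve), about 62 mm above the bench when out; press straight down
- glue: bystander: white glue bottle with black cap, 44 mm in diameter, 120 mm high; origin under its centre
- mallet: bystander: small hammer with wooden handle, 220 mm long, lying at the back; origin under its middle
- tape: bystander: yellow ring of tape, 70 mm in diameter, 20 mm high, lying flat; origin under its centre
- split_ring: bystander: steel key ring, 32 mm in diameter, 4 mm thick, lying flat; origin under its centre
- pot: bystander: white ceramic cup, 80 mm in diameter, 100 mm high; origin under its centre

How it is judged:
By the outcome, as a careful person would: the job done as asked, in the order asked, and still so for the second after the job is handed in, while the arm keeps its last pose, push and grip.
It also fails if it takes over 72 s, if anything falls off the work surface, if the arm or the gripper's body presses on something with over 40 N, if the wrist force passes 120 N, or if a joint passes its speed limit or range.

### The arm

A 7-joint arm with a two-finger parallel gripper is mounted at the origin on the work surface. World frame = base frame: x ahead of the robot, y to its left, z up, the work surface at z = 0. Lengths are in m, angles in rad, forces in N, time in s.
With the tool pointing down it reaches from about 0.4 to 0.875 m from the base axis. Payload 19.3 kg.
Tool frame: the origin (TCP) lies at the very end of the fingers, on their centre line; the grasp point (between the pads) lies 19 mm behind it; z points along the fingers, y is the line along which they close (so a half turn about z gives the same grasp; the last joint's range is limited). The gripper opens to 85 mm and grips with 20 to 120 N. Pads are 22 mm wide; open, the fingers measure 114 mm over their backs; the gripper's body (76 mm by 85 mm) begins 54 mm behind the grasp point. The pads swing forward as they close: fully open they stand 13 mm farther back than shut.
Start: joints at [-1.196, 0.521, -0.036, 1.599, 0.021, 1.021, -0.113], TCP at [0.269, 0.564, 0.231] pointing down, gripper open.
Joint ranges: [-2.91, 2.91], [-0.3, 2.13], [-1.5, 1.42], [0.17, 2.43], [-1.26, 4.41], [0.16, 1.93], [-2.52, 2.52]. Speed limits (rad/s): [1.89, 1.89, 2.39, 2.39, 3.01, 3.01, 3.01].

### API

Orientations are given as a rotation vector (axis times angle).
In Python, from cell import telemetry, get_image, get_calibration, workorder gives the robot as it stands.
- The arm moves only by the shell command python3 -m handwheel 'ROWS' [OPENING] [FORCE]. ROWS is JSON, a list of rows, each an object of numbers: "tx", "ty", "tz": the shift along the tool's x, y, z normalised to -1 to 1, where 1 is 0.25 m; "wx", "wy", "wz": the turn, a rotation vector about the tool's x, y, z normalised to -1 to 1, where 1 is 30 degrees. A call has 1 to 12 rows; each row shifts and turns the commanded pose from where the row before left it, along the tool's axes as they then stand; what a row does not reach is not made up. A row lasts 1/12 s, in which the tool goes at most 41.7 mm and 7.16 degrees, less where a joint would pass 70% of its speed; a pose out of reach is approached as far as the arm can. A call with a number of a shift or a turn outside -1 to 1 is refused whole. A call with a gripper value outside its range is refused whole. OPENING is the opening, from 0 (shut) to 1 (fully open), set as the call begins (- or left out, the last holds). The fingers move at their own pace and stop on an object; FORCE is the grip in N (left out, the last holds). Time passes only in rows, so rows that do not move let the fingers close. It gives the time, the measured TCP pose, the force, the opening and the grip force at its end, in the units of the state.
- telemetry.state(): the state, without advancing time (a new reading comes with each control period).
- get_image(name): name is "side" or "top"; returns the picture (420x560x3 uint8, red, green, blue); there is no depth.
- get_calibration(name): a dict with "fx", "fy", "cx", "cy" (pixels), "position" and "attitude" of the camera in the world. Camera axes: x right, y down, z forward; pixel columns grow to the right and rows downward; lengths in m; the calibration is good to about 2 mm. A picture is of the moment at which its call begins. get_calibration takes no time and is no camera call.
- workorder.finish_job(): hands the job in; it is judged then, once.
The state is a dict: "time_s": time; "joint_positions": joint angles; "joint_velocities": joint speeds; "joint_efforts": joint torques, N m; "tool_pos": TCP position; "eef_rot": TCP orientation; "wrist_force": force on the tool from outside, world axes, zero at the start; "ft_torque": the same for the moment, N m; "opening": finger opening in m; "finger_force": force on a finger pad.
Only numpy, scipy, OpenCV 4.12 (cv2) and the standard library are available. Lean on these libraries where they do the work, as an engineer would, in place of code of your own. Each camera call takes 0.05 s, during which the arm holds its last target. There are 200 camera calls.

## Working session

There is one attempt and no reset: what is moved stays moved. The work goes in short steps, Python scripts to look and compute and a shell command to move; the robot and the scene stay as the last step left them, time stands still between calls to the robot, and variables do not carry over. Pictures are saved under pics/ and viewed, at most 10 in all, crops included, and the job is handed in when it is done.

```bash
mkdir -p pics; cat > h.py <<'E'
import numpy as np, cv2
from scipy.spatial.transform import Rotation as R
from cell import telemetry, get_image, get_calibration, workorder
def cam(n):
    c=get_calibration(n); return c
def rot(c):
    a=np.array(c["attitude"],float)
    return a if a.shape==(3,3) else R.from_rotvec(a).as_matrix() if a.size==3 else R.from_quat(a).as_matrix()
def ray(n,u,v):
    c=cam(n); d=rot(c)@np.array([(u-c["cx"])/c["fx"],(v-c["cy"])/c["fy"],1]); return np.array(c["position"]),d
def onz(n,u,v,z):
    p,d=ray(n,u,v); return p+d*(z-p[2])/d[2]
def proj(n,P):
    c=cam(n); q=rot(c).T@(np.array(P)-c["position"]); return q[0]/q[2]*c["fx"]+c["cx"],q[1]/q[2]*c["fy"]+c["cy"]
def snap(n,f):
    im=get_image(n); cv2.imwrite("pics/"+f,im[:,:,::-1]); return im
E
python3 - <<'E'
from h import *
for n in("top","side"): snap(n,n+"0.png"); print(get_calibration(n))
s=telemetry.state(); print(s); print(R.from_rotvec(s["eef_rot"]).as_matrix().round(3))
E
```

```text
{'fx': 396.0458842582763, 'fy': 396.0458842582763, 'cx': 271.7351626257264, 'cy': 206.48955992947998, 'position': array([ 0.39216335, -0.03797585,  1.06372119]), 'attitude': array([-2.28124039,  1.92283524, -0.19970821])}
{'fx': 495.3172073007187, 'fy': 495.3172073007187, 'cx': 286.7355205813587, 'cy': 217.4451945111242, 'position': array([ 0.19458113, -0.57451302,  0.7634971 ]), 'attitude': array([-2.25697323,  0.72677992, -0.30883587])}
{'time_s': 0.1, 'joint_positions': array([-1.19620892,  0.52195284, -0.03628812,  1.59992504,  0.02119552,
        1.02110764, -0.11280921]), 'joint_velocities': array([ 0.00177712, -0.00129902,  0.00045294, -0.00089839,  0.00109612,
        0.00064285, -0.00122339]), 'joint_efforts': array([ 3.74954659e-03, -9.28489923e+01,  1.98412187e+00, -3.70535874e+01,
        1.81770686e-02,  5.50739889e-03, -1.02387894e-04]), 'tool_pos': array([0.26884025, 0.5639018 , 0.230794  ]), 'eef_rot': array([-6.92982379e-01, -3.06406781e+00,  1.56873151e-03]), 'wrist_force': array([0.76525237, 0.21278388, 0.34489251]), 'ft_torque': array([ 0.01286568,  0.03970472, -0.02752313]), 'finger_force': 0.0, 'opening': 0.08538615236686795}
[[-0.903  0.43  -0.   ]
 [ 0.43   0.903 -0.001]
 [-0.    -0.001 -1.   ]]
```

View pics/top0.png

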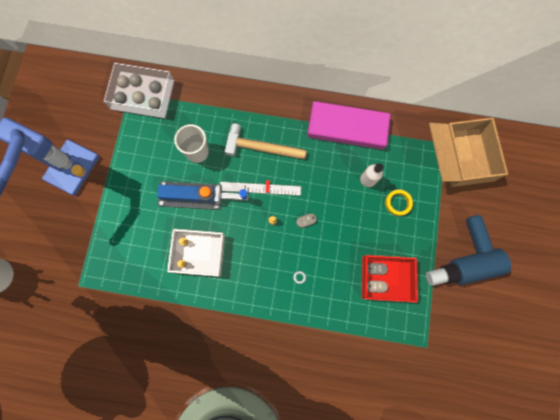

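View pics/side0.png

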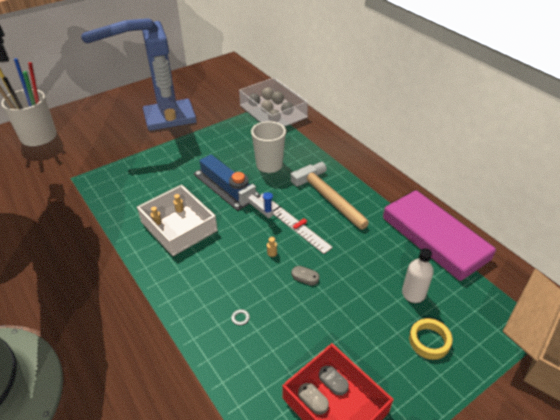

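The top view shows the die near (273,220), the stone near (306,220), the white bin at (196,254), the red bin at (390,278), the orange button at (205,192), the post at (243,194) and the red mark at (268,187). The arm is out of frame, and the side view matches. Next I'll measure with masks.

```bash
cat > seg.py <<'E'
from h import *
def blob(im,lo,hi,box):
    hsv=cv2.cvtColor(im,cv2.COLOR_RGB2HSV); m=cv2.inRange(hsv,np.array(lo),np.array(hi))
    k=np.zeros_like(m); x0,y0,x1,y1=box; k[y0:y1,x0:x1]=m[y0:y1,x0:x1]
    n,l,s,c=cv2.connectedComponentsWithStats(k)
    if n<2: return None
    i=1+np.argmax(s[1:,4]); cnt=cv2.findContours((l==i).astype(np.uint8),0,2)[0][0]
    return c[i],s[i],cv2.minAreaRect(cnt)
def two(a,b):
    A=[];B=[]
    for n,q in(("top",a),("side",b)):
        p,d=ray(n,*q); d=d/np.linalg.norm(d); M=np.eye(3)-np.outer(d,d); A.append(M);B.append(M@p)
    return np.linalg.solve(sum(A),sum(B))
E
python3 - <<'E'
from seg import *
t=cv2.imread("pics/top0.png")[:,:,::-1]; s=cv2.imread("pics/side0.png")[:,:,::-1]
T=lambda nm,lo,hi,b:(print("T",nm,blob(t,lo,hi,b)))
S=lambda nm,lo,hi,b:(print("S",nm,blob(s,lo,hi,b)))
T("stone",(0,0,70),(179,75,255),(292,208,322,233)); S("stone",(0,0,70),(179,75,255),(285,260,325,292))
T("die",(10,90,90),(32,255,255),(262,208,284,230)); S("die",(10,90,90),(32,255,255),(260,230,285,262))
T("lock",(3,150,120),(18,255,255),(192,180,218,204)); S("lock",(3,150,120),(18,255,255),(225,165,250,190))
T("post",(105,120,80),(130,255,255),(232,182,252,206)); S("post",(105,120,80),(130,255,255),(258,188,278,215))
T("mark",(0,150,100),(4,255,255),(258,175,280,200)); S("mark",(0,120,80),(6,255,255),(285,212,312,234))
T("red",(0,150,60),(5,255,255),(350,245,430,310)); T("white",(0,0,120),(179,60,255),(160,222,230,284))
T("tick",(0,0,150),(179,60,255),(246,178,310,200))
T("sleeve",(100,100,50),(125,255,255),(150,175,222,214))
for n,b in(("post",(243,194)),):
  pass
big=cv2.resize(t[165:310,150:430],None,fx=2.8,fy=2.8,interpolation=2); cv2.imwrite("pics/crop.png",big[:,:,::-1])
E
```

```text
T stone (array([306.03255814, 220.14883721]), array([296, 213,  21,  15, 215], dtype=int32), ((306.0689392089844, 220.1724090576172), (11.513110160827637, 20.79787826538086), 68.19859313964844))
S stone (array([304.83776596, 274.65159574]), array([291, 266,  28,  19, 376], dtype=int32), ((304.75, 274.7499694824219), (28.46049690246582, 14.862703323364258), 18.43494987487793))
T die (array([272.28571429, 219.875     ]), array([269, 216,   8,   9,  56], dtype=int32), ((272.5, 220.0), (8.0, 7.0), 90.0))
S die (array([271.63694268, 246.74522293]), array([267, 237,  10,  20, 157], dtype=int32), ((271.5, 246.5), (19.0, 9.0), 90.0))
T lock (array([204.79569892, 191.44086022]), array([200, 186,  11,  11,  93], dtype=int32), ((205.0, 191.0), (10.0, 10.0), 0.0))
S lock (array([237.91, 177.2 ]), array([232, 172,  12,  11, 100], dtype=int32), ((237.5, 177.0), (11.0, 10.0), 0.0))
T post (array([243.        , 193.62264151]), array([239, 190,   8,   9,  53], dtype=int32), ((242.5, 194.0), (8.0, 7.0), 90.0))
S post (array([267.47933884, 201.14876033]), array([264, 193,   8,  19, 121], dtype=int32), 
[... 447 characters left out ...]
pe=int32), ((389.6585998535156, 278.303466796875), (57.25397491455078, 44.10023880004883), 3.3664603233337402))
T white (array([196.45344673, 252.28111012]), array([ 167,  229,   58,   48, 2234], dtype=int32), ((195.3655242919922, 252.11380004882812), (54.39479446411133, 44.84455871582031), 4.763640880584717))
T tick (array([284.84228188, 189.55033557]), array([269, 184,  32,  12, 298], dtype=int32), ((284.7034606933594, 189.54136657714844), (31.06395149230957, 9.689133644104004), 3.3664605617523193))
T sleeve (array([178.0115894 , 192.54966887]), array([158, 184,  44,  18, 604], dtype=int32), ((179.54833984375, 192.58148193359375), (43.72895050048828, 15.08438491821289), 3.012787342071533))
```

View pics/crop.png

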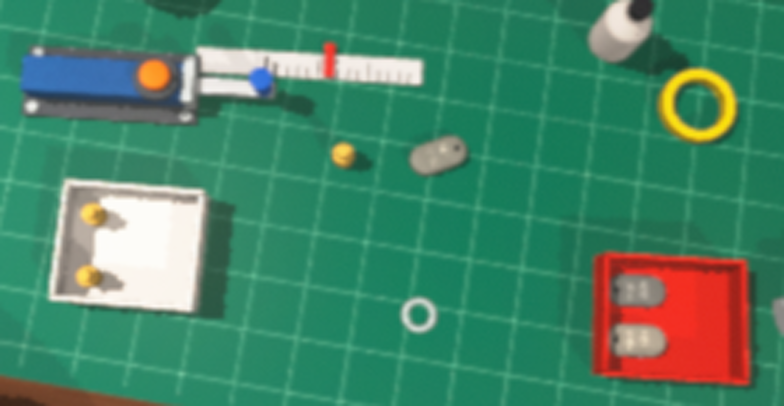

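The crop shows that in both bins the occupied half is the image-left one, so I place in the right halves. The stone's long axis tilts up to the right. Now the world positions.

```bash
python3 - <<'E'
from seg import *
p=lambda *a:print(a[0],*[np.round(x,4) for x in a[1:]])
p("stone",onz("top",306.05,220.15,.011),onz("side",304.8,274.7,.008))
d=np.deg2rad(68.2-90)
a,b=[onz("top",306+k*9*np.cos(d),220.15+k*9*np.sin(d),.012) for k in(-1,1)]
p("stone yaw",np.rad2deg(np.arctan2(*(b-a)[1::-1])))
p("die",two((272.3,219.9),(271.6,246.7)),onz("top",272.3,219.9,.034),onz("side",271.6,246.7,.021))
p("lock",two((204.8,191.4),(237.9,177.2)),onz("top",204.8,191.4,.06),onz("side",237.9,177.2,.06))
p("post",onz("top",243,193.6,.068),onz("side",267.5,201.5,.05))
p("mark",onz("top",267.5,186,.008),onz("side",299.6,223.15,.008))
for nm,r,z in(("red",((389.66,278.3),(57.25,44.1),3.37),.045),("white",((195.4,252.1),(54.4,44.8),4.76),.045),("sleeve",((179.5,192.6),(43.7,15.1),3.0),.04),("scale",((284.7,189.5),(31,9.7),3.37),.003)):
    w=np.array([onz("top",*q,z) for q in cv2.boxPoints(r)]); e=w[1]-w[0];f=w[2]-w[1]
    p(nm,w.mean(0),np.linalg.norm(e),np.linalg.norm(f),np.rad2deg(np.arctan2(e[1],e[0])),np.rad2deg(np.arctan2(f[1],f[0])))
p("glue, tape",onz("top",373,175,.06),onz("top",399,203,.01),onz("top",299,278,0))
E
```

```text
stone [ 0.5839 -0.1036  0.011 ] [ 0.5804 -0.1043  0.008 ]
stone yaw -58.3231
die [ 0.5668 -0.0133  0.0164] [ 0.5653 -0.0144  0.034 ] [ 0.563  -0.0163  0.021 ]
lock [0.605  0.1729 0.0539] [0.6053 0.171  0.06  ] [0.5998 0.1669 0.06  ]
post [0.6146 0.071  0.068 ] [0.6145 0.073  0.05  ]
mark [0.6606 0.0152 0.008 ] [0.6568 0.0145 0.008 ]
red [ 0.4666 -0.333   0.045 ] 0.1106 0.1464 3.7202 -83.6216
white [0.4482 0.1657 0.045 ] 0.1144 0.1413 7.9442 -85.0335
sleeve [0.595  0.2407 0.04  ] 0.0412 0.1166 10.1088 -83.3065
scale [ 0.6601 -0.033   0.003 ] 0.0276 0.0857 6.522 -83.6942
glue, tape [ 0.724 -0.256  0.06 ] [ 0.6739 -0.3461  0.01  ] [ 0.4295 -0.1094  0.    ]
```

```bash
cat > go.py <<'E'
import sys
from h import *
# args: x y z closing_yaw_deg(or -) : prints turn (rows of <=.235) then shift in turned tool frame
x,y,z=map(float,sys.argv[1:4]); s=telemetry.state(); M=R.from_rotvec(s["eef_rot"])
cy=np.rad2deg(np.arctan2(*M.as_matrix()[1::-1,1]))
yaw=cy if sys.argv[4]=='-' else float(sys.argv[4])
yaw=cy+((yaw-cy+90)%180-90); a=np.deg2rad(yaw); Y=np.array([np.cos(a),np.sin(a),0]); Z=np.array([0,0,-1.]); T=np.c_[np.cross(Y,Z),Y,Z]
w=np.rad2deg((M.inv()*R.from_matrix(T)).as_rotvec())/30
d=T.T@(np.array([x,y,z])-s["tool_pos"])/.25
print("t",s["time_s"],"pos",s["tool_pos"].round(4),"yaw",cy.round(1),"j7",s["joint_positions"][6].round(2),"F",s["wrist_force"].round(1),"open",round(s["opening"],4))
print("turn",w.round(3),"shift",d.round(3),"rows>=",np.ceil(max(np.linalg.norm(d)*.25/.0415,.01)))
E
python3 go.py .582 -.104 .12 31.7
```

```text
t 0.1 pos [0.2688 0.5639 0.2308] yaw 64.5 j7 -0.11 F [0.8 0.2 0.3] open 0.0854
turn [-2.000e-03  1.000e-03  1.094e+00] shift [-2.931 -0.338  0.443] rows>= 18.0
```

```bash
python3 -m handwheel '[{"wz":0.219},{"wz":0.219},{"wz":0.219},{"wz":0.219},{"wz":0.219},{"tx":-0.147,"ty":-0.017},{"tx":-0.147,"ty":-0.017},{"tx":-0.147,"ty":-0.017},{"tx":-0.147,"ty":-0.017},{"tx":-0.147,"ty":-0.017},{"tx":-0.147,"ty":-0.017},{"tx":-0.147,"ty":-0.017}]' 0.6 60
python3 -m handwheel '[{"tx":-0.147,"ty":-0.017},{"tx":-0.147,"ty":-0.017},{"tx":-0.147,"ty":-0.017},{"tx":-0.147,"ty":-0.017},{"tx":-0.147,"ty":-0.017},{"tx":-0.147,"ty":-0.017},{"tx":-0.147,"ty":-0.017},{"tx":-0.147,"ty":-0.017},{"tx":-0.147,"ty":-0.017},{"tx":-0.147,"ty":-0.017},{},{}]'
python3 go.py .582 -.104 .03 31.7
```

```text
t 0.1 pos [0.2688 0.5639 0.2308] yaw 64.5 j7 -0.11 F [0.8 0.2 0.3] open 0.0854
turn [-2.000e-03  1.000e-03  1.094e+00] shift [-2.931 -0.338  0.803] rows>= 19.0validation failed for argument at $[0]...
validation failed for argument at $[0]...
```

```bash
python3 -m handwheel '[{"tx":0,"ty":0,"tz":0,"wx":0,"wy":0,"wz":0.219},{"tx":0,"ty":0,"tz":0,"wx":0,"wy":0,"wz":0.219},{"tx":0,"ty":0,"tz":0,"wx":0,"wy":0,"wz":0.219},{"tx":0,"ty":0,"tz":0,"wx":0,"wy":0,"wz":0.219},{"tx":0,"ty":0,"tz":0,"wx":0,"wy":0,"wz":0.219}]' 0.6 60
python3 go.py .582 -.104 .03 31.7
```

```text
time_s: 0.52
tool_pos: [0.2689, 0.564, 0.2309]
eef_rot: [1.539, 2.739, -0.001]
wrist_force: [0.2, 0.3, 0.1]
opening: 0.0511
finger_force: 0.0
t 0.5167 pos [0.2689 0.564  0.2309] yaw 31.3 j7 -0.62 F [0.2 0.3 0.1] open 0.0511
turn [-0.001  0.001 -0.012] shift [-2.931 -0.338  0.804] rows>= 19.0
```

```bash
python3 -m handwheel '[{"tx":-0.147,"ty":-0.017,"tz":0,"wx":0,"wy":0,"wz":0},{"tx":-0.147,"ty":-0.017,"tz":0,"wx":0,"wy":0,"wz":0},{"tx":-0.147,"ty":-0.017,"tz":0,"wx":0,"wy":0,"wz":0},{"tx":-0.147,"ty":-0.017,"tz":0,"wx":0,"wy":0,"wz":0},{"tx":-0.147,"ty":-0.017,"tz":0,"wx":0,"wy":0,"wz":0},{"tx":-0.147,"ty":-0.017,"tz":0,"wx":0,"wy":0,"wz":0},{"tx":-0.147,"ty":-0.017,"tz":0,"wx":0,"wy":0,"wz":0},{"tx":-0.147,"ty":-0.017,"tz":0,"wx":0,"wy":0,"wz":0},{"tx":-0.147,"ty":-0.017,"tz":0,"wx":0,"wy":0,"wz":0},{"tx":-0.147,"ty":-0.017,"tz":0,"wx":0,"wy":0,"wz":0}]'
python3 -m handwheel '[{"tx":-0.147,"ty":-0.017,"tz":0,"wx":0,"wy":0,"wz":0},{"tx":-0.147,"ty":-0.017,"tz":0,"wx":0,"wy":0,"wz":0},{"tx":-0.147,"ty":-0.017,"tz":0,"wx":0,"wy":0,"wz":0},{"tx":-0.147,"ty":-0.017,"tz":0,"wx":0,"wy":0,"wz":0},{"tx":-0.147,"ty":-0.017,"tz":0.04,"wx":0,"wy":0,"wz":0},{"tx":-0.147,"ty":-0.017,"tz":0.06,"wx":0,"wy":0,"wz":0},{"tx":-0.147,"ty":-0.017,"tz":0.06,"wx":0,"wy":0,"wz":0},{"tx":-0.147,"ty":-0.017,"tz":0.06,"wx":0,"wy":0,"wz":0},{"tx":-0.147,"ty":-0.017,"tz":0.06,"wx":0,"wy":0,"wz":0},{"tx":-0.1,"ty":-0.01,"tz":0.06,"wx":0,"wy":0,"wz":0},{"tx":0,"ty":0,"tz":0,"wx":0,"wy":0,"wz":0},{"tx":0,"ty":0,"tz":0,"wx":0,"wy":0,"wz":0}]'
python3 go.py .582 -.104 .03 31.7
python3 - <<'E'
from seg import *
t=snap("top","top1.png")
s=snap("side","side1.png")
big=cv2.resize(s[200:320,240:380],None,fx=5,fy=5,interpolation=2); cv2.imwrite("pics/c1.png",big[:,:,::-1])
E
```

```text
time_s: 1.35
tool_pos: [0.4259, 0.2273, 0.2313]
eef_rot: [-1.531, -2.743, 0.0]
wrist_force: [0.7, 0.7, 0.2]
opening: 0.0508
finger_force: 0.0
time_s: 2.35
tool_pos: [0.5771, -0.0966, 0.145]
eef_rot: [-1.534, -2.74, 0.002]
wrist_force: [-0.1, 1.0, 0.1]
opening: 0.0513
finger_force: 0.0
t 2.35 pos [ 0.5771 -0.0966  0.145 ] yaw 31.5 j7 0.79 F [-0.1  1.   0.1] open 0.0513
turn [-0.004 -0.002 -0.006] shift [-0.036  0.001  0.46 ] rows>= 3.0
```

View pics/c1.png

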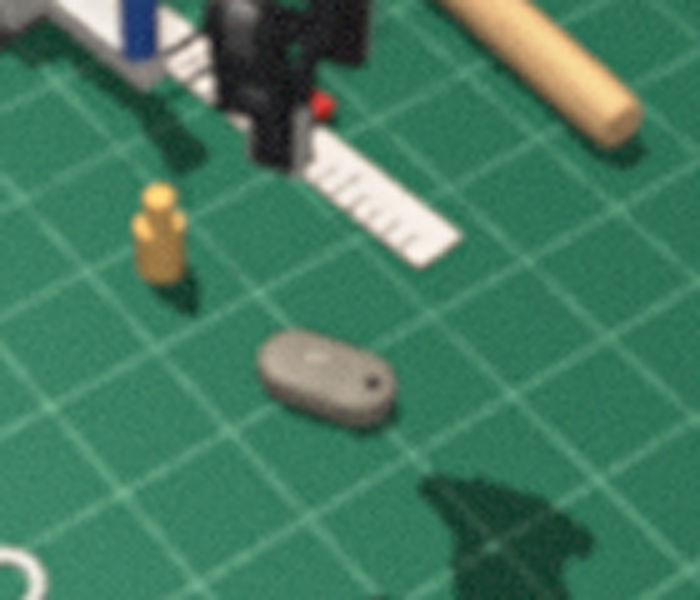

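The crop shows the stone clear at about (305,275), with the gripper hovering above it. I'll descend and grip.

```bash
python3 -m handwheel '[{"tx":-0.018,"ty":0,"tz":0.12,"wx":0,"wy":0,"wz":0},{"tx":-0.018,"ty":0.001,"tz":0.12,"wx":0,"wy":0,"wz":0},{"tx":0,"ty":0,"tz":0.12,"wx":0,"wy":0,"wz":0},{"tx":0,"ty":0,"tz":0.1,"wx":0,"wy":0,"wz":0},{"tx":0,"ty":0,"tz":0.06,"wx":0,"wy":0,"wz":0},{"tx":0,"ty":0,"tz":0.03,"wx":0,"wy":0,"wz":0},{"tx":0,"ty":0,"tz":0.018,"wx":0,"wy":0,"wz":0},{"tx":0,"ty":0,"tz":0,"wx":0,"wy":0,"wz":0},{"tx":0,"ty":0,"tz":0,"wx":0,"wy":0,"wz":0}]'
python3 -m handwheel '[{"tx":0,"ty":0,"tz":0,"wx":0,"wy":0,"wz":0},{"tx":0,"ty":0,"tz":0,"wx":0,"wy":0,"wz":0},{"tx":0,"ty":0,"tz":0,"wx":0,"wy":0,"wz":0},{"tx":0,"ty":0,"tz":0,"wx":0,"wy":0,"wz":0},{"tx":0,"ty":0,"tz":0,"wx":0,"wy":0,"wz":0}]' 0.1 50
python3 -m handwheel '[{"tx":0,"ty":0,"tz":-0.06,"wx":0,"wy":0,"wz":0},{"tx":0,"ty":0,"tz":-0.12,"wx":0,"wy":0,"wz":0},{"tx":0,"ty":0,"tz":-0.12,"wx":0,"wy":0,"wz":0},{"tx":0,"ty":0,"tz":-0.12,"wx":0,"wy":0,"wz":0},{"tx":0,"ty":0,"tz":0,"wx":0,"wy":0,"wz":0},{"tx":0,"ty":0,"tz":0,"wx":0,"wy":0,"wz":0}]'
python3 go.py .470 -.370 .11 6.2
```

```text
time_s: 3.2
tool_pos: [0.5833, -0.1023, 0.0054]
eef_rot: [1.53, 2.743, 0.001]
wrist_force: [0.5, 0.2, 0.1]
opening: 0.0514
finger_force: 0.0
time_s: 3.62
tool_pos: [0.5833, -0.1026, 0.0056]
eef_rot: [1.531, 2.742, 0.001]
wrist_force: [-2.5, 1.7, 11.7]
opening: 0.0286
finger_force: 48.9
time_s: 4.12
tool_pos: [0.5837, -0.1027, 0.1114]
eef_rot: [1.529, 2.74, 0.003]
wrist_force: [-0.6, 0.0, -1.3]
opening: 0.0287
finger_force: 50.4
t 4.1167 pos [ 0.5837 -0.1027  0.1114] yaw 31.7 j7 0.81 F [-0.6  0.  -1.3] open 0.0287
turn [0.007 0.002 0.849] shift [-1.014 -0.568  0.005] rows>= 8.0
```

```bash
python3 -m handwheel '[{"tx":0,"ty":0,"tz":0,"wx":0,"wy":0,"wz":0.212},{"tx":0,"ty":0,"tz":0,"wx":0,"wy":0,"wz":0.212},{"tx":0,"ty":0,"tz":0,"wx":0,"wy":0,"wz":0.212},{"tx":0,"ty":0,"tz":0,"wx":0,"wy":0,"wz":0.212},{"tx":-0.126,"ty":-0.071,"tz":0,"wx":0,"wy":0,"wz":0},{"tx":-0.126,"ty":-0.071,"tz":0,"wx":0,"wy":0,"wz":0},{"tx":-0.126,"ty":-0.071,"tz":0,"wx":0,"wy":0,"wz":0},{"tx":-0.126,"ty":-0.071,"tz":0,"wx":0,"wy":0,"wz":0},{"tx":-0.126,"ty":-0.071,"tz":0,"wx":0,"wy":0,"wz":0},{"tx":-0.126,"ty":-0.071,"tz":0,"wx":0,"wy":0,"wz":0},{"tx":-0.126,"ty":-0.071,"tz":0,"wx":0,"wy":0,"wz":0},{"tx":-0.126,"ty":-0.071,"tz":0,"wx":0,"wy":0,"wz":0}]'
python3 -m handwheel '[{"tx":0,"ty":0,"tz":0,"wx":0,"wy":0,"wz":0},{"tx":0,"ty":0,"tz":0,"wx":0,"wy":0,"wz":0}]'
python3 go.py .470 -.370 .016 6.2
python3 - <<'E'
from h import *
t=snap("top","top2.png");s=snap("side","side2.png")
a=cv2.resize(t[235:325,340:440],None,fx=4,fy=4,interpolation=2);b=cv2.resize(s[310:420,240:400],(523,360),interpolation=2)
cv2.imwrite("pics/c2.png",cv2.resize(np.hstack([a,b]),(800,312))[:,:,::-1])
E
```

```text
time_s: 5.12
tool_pos: [0.4675, -0.3698, 0.1085]
eef_rot: [-2.097, -2.338, 0.0]
wrist_force: [0.7, -0.1, -0.5]
opening: 0.028
finger_force: 50.3
time_s: 5.28
tool_pos: [0.467, -0.3704, 0.1085]
eef_rot: [-2.102, -2.334, 0.001]
wrist_force: [0.5, -0.2, 0.5]
opening: 0.0287
finger_force: 50.3
t 5.2833 pos [ 0.467  -0.3704  0.1085] yaw 6.0 j7 0.94 F [ 0.5 -0.2  0.5] open 0.0287
turn [-0.002 -0.    -0.007] shift [0.    0.012 0.37 ] rows>= 3.0
```

View pics/c2.png

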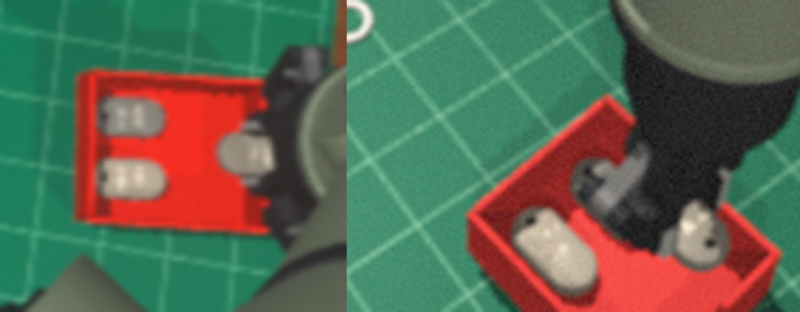

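The stone is held level over the empty half, slightly close to the far wall. I'll shift 7 mm inward, lower and release.

```bash
python3 -m handwheel '[{"tx":0.03,"ty":0.012,"tz":0,"wx":0,"wy":0,"wz":0},{"tx":0,"ty":0,"tz":0.1,"wx":0,"wy":0,"wz":0},{"tx":0,"ty":0,"tz":0.1,"wx":0,"wy":0,"wz":0},{"tx":0,"ty":0,"tz":0.08,"wx":0,"wy":0,"wz":0},{"tx":0,"ty":0,"tz":0.05,"wx":0,"wy":0,"wz":0},{"tx":0,"ty":0,"tz":0.03,"wx":0,"wy":0,"wz":0},{"tx":0,"ty":0,"tz":0,"wx":0,"wy":0,"wz":0},{"tx":0,"ty":0,"tz":0,"wx":0,"wy":0,"wz":0}]'
python3 -m handwheel '[{"tx":0,"ty":0,"tz":0,"wx":0,"wy":0,"wz":0},{"tx":0,"ty":0,"tz":0,"wx":0,"wy":0,"wz":0},{"tx":0,"ty":0,"tz":0,"wx":0,"wy":0,"wz":0}]' 0.55
python3 -m handwheel '[{"tx":0,"ty":0,"tz":-0.06,"wx":0,"wy":0,"wz":0},{"tx":0,"ty":0,"tz":-0.13,"wx":0,"wy":0,"wz":0},{"tx":0,"ty":0,"tz":-0.13,"wx":0,"wy":0,"wz":0},{"tx":0,"ty":0,"tz":-0.13,"wx":0,"wy":0,"wz":0},{"tx":0,"ty":0,"tz":0,"wx":0,"wy":0,"wz":0}]'
python3 go.py .565 -.015 .13 50
```

```text
time_s: 6.05
tool_pos: [0.4714, -0.3605, 0.0198]
eef_rot: [2.097, 2.339, 0.0]
wrist_force: [1.0, -0.7, 0.3]
opening: 0.0283
finger_force: 50.3
time_s: 6.3
tool_pos: [0.4714, -0.361, 0.0202]
eef_rot: [2.097, 2.338, 0.0]
wrist_force: [0.0, -0.1, 0.6]
opening: 0.047
finger_force: 0.0
time_s: 6.72
tool_pos: [0.4729, -0.3627, 0.138]
eef_rot: [2.093, 2.332, 0.002]
wrist_force: [-0.0, -0.3, -0.2]
opening: 0.0468
finger_force: 0.0
t 6.7167 pos [ 0.4729 -0.3627  0.138 ] yaw 6.2 j7 0.92 F [-0.  -0.3 -0.2] open 0.0468
turn [ 0.008  0.014 -1.46 ] shift [0.612 1.302 0.032] rows>= 9.0
```

```bash
python3 go.py .565 -.015 .12 6.2
```

```text
t 6.7167 pos [ 0.4729 -0.3627  0.138 ] yaw 6.2 j7 0.92 F [-0.  -0.3 -0.2] open 0.0468
turn [ 0.012  0.009 -0.   ] shift [1.343 0.516 0.072] rows>= 9.0
```

```bash
python3 -m handwheel '[{"tx":0.134,"ty":0.052,"tz":0,"wx":0,"wy":0,"wz":0},{"tx":0.134,"ty":0.052,"tz":0,"wx":0,"wy":0,"wz":0},{"tx":0.134,"ty":0.052,"tz":0,"wx":0,"wy":0,"wz":0},{"tx":0.134,"ty":0.052,"tz":0,"wx":0,"wy":0,"wz":0},{"tx":0.134,"ty":0.052,"tz":0,"wx":0,"wy":0,"wz":0},{"tx":0.134,"ty":0.052,"tz":0,"wx":0,"wy":0,"wz":0},{"tx":0.134,"ty":0.052,"tz":0,"wx":0,"wy":0,"wz":0},{"tx":0.134,"ty":0.052,"tz":0,"wx":0,"wy":0,"wz":0},{"tx":0.134,"ty":0.052,"tz":0,"wx":0,"wy":0,"wz":0},{"tx":0.134,"ty":0.052,"tz":0,"wx":0,"wy":0,"wz":0},{"tx":0,"ty":0,"tz":0,"wx":0,"wy":0,"wz":0},{"tx":0,"ty":0,"tz":0,"wx":0,"wy":0,"wz":0}]' 0.55
python3 go.py .565 -.015 .008 6.2
python3 - <<'E'
from h import *
t=snap("top","top3.png");s=snap("side","side3.png")
a=cv2.resize(t[170:320,220:430],(504,360),interpolation=2);b=cv2.resize(s[180:300,220:350],(390,360),interpolation=2)
cv2.imwrite("pics/c3.png",cv2.resize(np.hstack([a,b]),(800,322))[:,:,::-1])
E
```

```text
time_s: 7.72
tool_pos: [0.5643, -0.0114, 0.132]
eef_rot: [2.093, 2.343, 0.001]
wrist_force: [0.2, -1.4, 0.3]
opening: 0.0468
finger_force: 0.0
t 7.7167 pos [ 0.5643 -0.0114  0.132 ] yaw 6.4 j7 0.3 F [ 0.2 -1.4  0.3] open 0.0468
turn [ 0.001 -0.001  0.008] shift [-0.015  0.001  0.496] rows>= 3.0
```

View pics/c3.png

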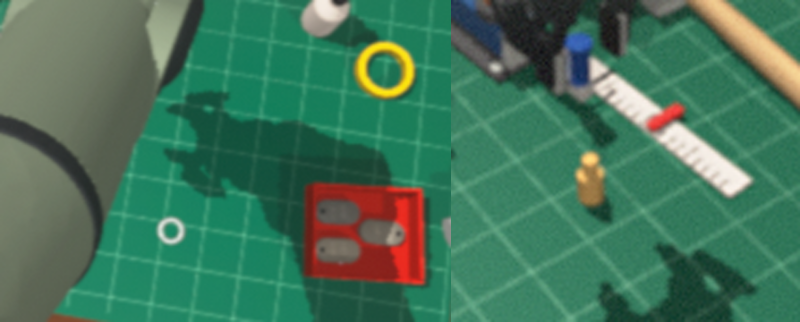

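The stone lies in the red bin's empty half. The die is still upright at its measured spot, so I'll descend and grip it.

```bash
python3 -m handwheel '[{"tx":-0.015,"ty":0,"tz":0,"wx":0,"wy":0,"wz":0},{"tx":0,"ty":0,"tz":0.12,"wx":0,"wy":0,"wz":0},{"tx":0,"ty":0,"tz":0.12,"wx":0,"wy":0,"wz":0},{"tx":0,"ty":0,"tz":0.12,"wx":0,"wy":0,"wz":0},{"tx":0,"ty":0,"tz":0.08,"wx":0,"wy":0,"wz":0},{"tx":0,"ty":0,"tz":0.04,"wx":0,"wy":0,"wz":0},{"tx":0,"ty":0,"tz":0.018,"wx":0,"wy":0,"wz":0},{"tx":0,"ty":0,"tz":0,"wx":0,"wy":0,"wz":0},{"tx":0,"ty":0,"tz":0,"wx":0,"wy":0,"wz":0}]'
python3 -m handwheel '[{"tx":0,"ty":0,"tz":0,"wx":0,"wy":0,"wz":0},{"tx":0,"ty":0,"tz":0,"wx":0,"wy":0,"wz":0},{"tx":0,"ty":0,"tz":0,"wx":0,"wy":0,"wz":0},{"tx":0,"ty":0,"tz":0,"wx":0,"wy":0,"wz":0},{"tx":0,"ty":0,"tz":0,"wx":0,"wy":0,"wz":0},{"tx":0,"ty":0,"tz":0,"wx":0,"wy":0,"wz":0}]' 0.05 50
python3 -m handwheel '[{"tx":0,"ty":0,"tz":-0.06,"wx":0,"wy":0,"wz":0},{"tx":0,"ty":0,"tz":-0.12,"wx":0,"wy":0,"wz":0},{"tx":0,"ty":0,"tz":-0.12,"wx":0,"wy":0,"wz":0},{"tx":0,"ty":0,"tz":-0.12,"wx":0,"wy":0,"wz":0},{"tx":0,"ty":0,"tz":-0.06,"wx":0,"wy":0,"wz":0},{"tx":0,"ty":0,"tz":0,"wx":0,"wy":0,"wz":0}]'
python3 go.py .452 .138 .12 6.2
```

```text
time_s: 8.57
tool_pos: [0.5649, -0.018, 0.0083]
eef_rot: [2.098, 2.337, 0.001]
wrist_force: [0.7, -0.2, -0.3]
opening: 0.047
finger_force: 0.0
time_s: 9.07
tool_pos: [0.565, -0.0173, 0.0085]
eef_rot: [2.097, 2.338, 0.002]
wrist_force: [-2.0, -0.6, 11.2]
opening: 0.0177
finger_force: 48.5
time_s: 9.57
tool_pos: [0.566, -0.0173, 0.1311]
eef_rot: [2.095, 2.336, 0.007]
wrist_force: [1.2, 0.3, -1.2]
opening: 0.0182
finger_force: 49.0
t 9.5667 pos [ 0.566  -0.0173  0.1311] yaw 6.2 j7 0.31 F [ 1.2  0.3 -1.2] open 0.0182
turn [ 0.011 -0.     0.001] shift [ 0.667 -0.386  0.044] rows>= 5.0
```

```bash
python3 -m handwheel '[{"tx":0.111,"ty":-0.064,"tz":0,"wx":0,"wy":0,"wz":0},{"tx":0.111,"ty":-0.064,"tz":0,"wx":0,"wy":0,"wz":0},{"tx":0.111,"ty":-0.064,"tz":0,"wx":0,"wy":0,"wz":0},{"tx":0.111,"ty":-0.064,"tz":0,"wx":0,"wy":0,"wz":0},{"tx":0.111,"ty":-0.064,"tz":0,"wx":0,"wy":0,"wz":0},{"tx":0.111,"ty":-0.064,"tz":0,"wx":0,"wy":0,"wz":0},{"tx":0,"ty":0,"tz":0,"wx":0,"wy":0,"wz":0},{"tx":0,"ty":0,"tz":0,"wx":0,"wy":0,"wz":0}]'
python3 go.py .452 .138 .014 6.2
python3 - <<'E'
from h import *
t=snap("top","top4.png");s=snap("side","side4.png")
a=cv2.resize(t[170:320,120:330],(504,360),interpolation=2);b=cv2.resize(s[150:270,110:240],(390,360),interpolation=2)
cv2.imwrite("pics/c4.png",cv2.resize(np.hstack([a,b]),(800,322))[:,:,::-1])
E
```

```text
time_s: 10.23
tool_pos: [0.4499, 0.1392, 0.1272]
eef_rot: [-2.093, -2.342, 0.0]
wrist_force: [0.6, -1.3, -1.6]
opening: 0.018
finger_force: 49.1
t 10.2333 pos [0.4499 0.1392 0.1272] yaw 6.4 j7 -0.01 F [ 0.6 -1.3 -1.6] open 0.018
turn [-0.001 -0.001  0.007] shift [-0.006  0.008  0.453] rows>= 3.0
```

View pics/c4.png

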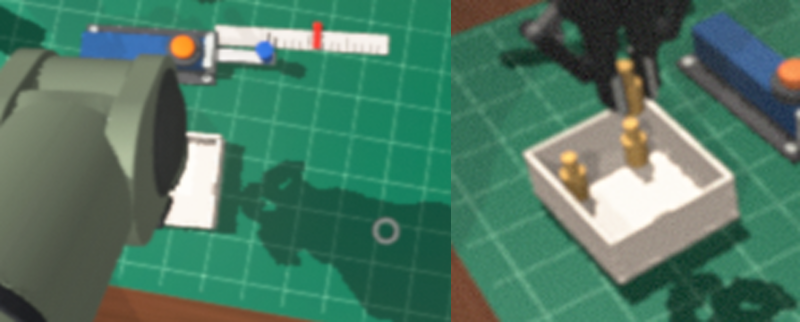

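The die is held over the white bin's empty half. I'll lower to just above the floor and release.

```bash
python3 -m handwheel '[{"tx":-0.006,"ty":0.008,"tz":0.06,"wx":0,"wy":0,"wz":0},{"tx":0,"ty":0,"tz":0.1,"wx":0,"wy":0,"wz":0},{"tx":0,"ty":0,"tz":0.1,"wx":0,"wy":0,"wz":0},{"tx":0,"ty":0,"tz":0.1,"wx":0,"wy":0,"wz":0},{"tx":0,"ty":0,"tz":0.06,"wx":0,"wy":0,"wz":0},{"tx":0,"ty":0,"tz":0.03,"wx":0,"wy":0,"wz":0},{"tx":0,"ty":0,"tz":0,"wx":0,"wy":0,"wz":0},{"tx":0,"ty":0,"tz":0,"wx":0,"wy":0,"wz":0}]'
python3 -m handwheel '[{"tx":0,"ty":0,"tz":0,"wx":0,"wy":0,"wz":0},{"tx":0,"ty":0,"tz":0,"wx":0,"wy":0,"wz":0},{"tx":0,"ty":0,"tz":0,"wx":0,"wy":0,"wz":0},{"tx":0,"ty":0,"tz":0,"wx":0,"wy":0,"wz":0}]' 0.5
python3 -m handwheel '[{"tx":0,"ty":0,"tz":-0.04,"wx":0,"wy":0,"wz":0},{"tx":0,"ty":0,"tz":-0.08,"wx":0,"wy":0,"wz":0},{"tx":0,"ty":0,"tz":-0.12,"wx":0,"wy":0,"wz":0},{"tx":0,"ty":0,"tz":-0.13,"wx":0,"wy":0,"wz":0},{"tx":0,"ty":0,"tz":-0.13,"wx":0,"wy":0,"wz":0},{"tx":0,"ty":0,"tz":0,"wx":0,"wy":0,"wz":0}]'
python3 go.py .604 .171 .12 6.2
```

```text
time_s: 11.0
tool_pos: [0.4534, 0.1356, 0.0148]
eef_rot: [2.099, 2.337, -0.0]
wrist_force: [1.1, -0.5, -0.6]
opening: 0.0179
finger_force: 49.3
time_s: 11.33
tool_pos: [0.4532, 0.1366, 0.0152]
eef_rot: [2.097, 2.339, 0.001]
wrist_force: [0.4, -0.3, -0.6]
opening: 0.0431
finger_force: 0.0
time_s: 11.83
tool_pos: [0.4549, 0.137, 0.1453]
eef_rot: [2.097, 2.336, 0.01]
wrist_force: [1.0, 0.6, 1.2]
opening: 0.0426
finger_force: 0.0
t 11.8333 pos [0.4549 0.137  0.1453] yaw 6.2 j7 -0.02 F [1.  0.6 1.2] open 0.0426
turn [ 0.012 -0.005 -0.001] shift [0.071 0.607 0.101] rows>= 4.0
```

```bash
python3 -m handwheel '[{"tx":0.014,"ty":0.121,"tz":0,"wx":0,"wy":0,"wz":0},{"tx":0.014,"ty":0.121,"tz":0,"wx":0,"wy":0,"wz":0},{"tx":0.014,"ty":0.121,"tz":0,"wx":0,"wy":0,"wz":0},{"tx":0.014,"ty":0.121,"tz":0,"wx":0,"wy":0,"wz":0},{"tx":0.014,"ty":0.121,"tz":0,"wx":0,"wy":0,"wz":0},{"tx":0,"ty":0,"tz":0.1,"wx":0,"wy":0,"wz":0},{"tx":0,"ty":0,"tz":0.1,"wx":0,"wy":0,"wz":0},{"tx":0,"ty":0,"tz":0,"wx":0,"wy":0,"wz":0},{"tx":0,"ty":0,"tz":0,"wx":0,"wy":0,"wz":0}]' 0
python3 go.py .604 .170 .064 6.2
```

```text
time_s: 12.58
tool_pos: [0.6008, 0.1699, 0.09]
eef_rot: [-2.097, -2.338, 0.003]
wrist_force: [0.6, 0.5, 1.2]
opening: 0.0001
finger_force: 0.0
t 12.5833 pos [0.6008 0.1699 0.09  ] yaw 6.2 j7 0.04 F [0.6 0.5 1.2] open 0.0001
turn [-0.003  0.001  0.001] shift [-0.001  0.013  0.104] rows>= 1.0
```

```bash
python3 - <<'E'
from h import *
s=snap("side","side5.png")
a=cv2.resize(s[130:280,120:320],(800,600),interpolation=2);cv2.imwrite("pics/c5.png",a[:,:,::-1])
E
```

```text
(no output)
```

View pics/c5.png

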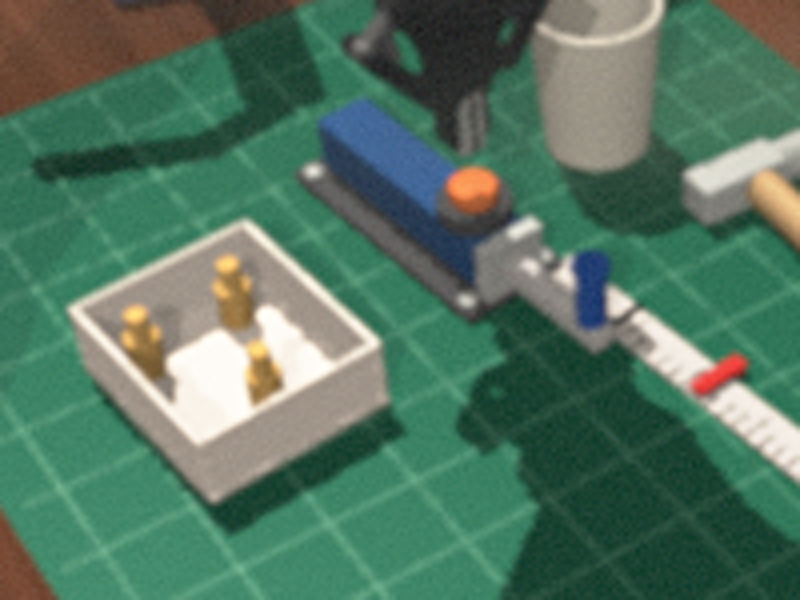

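The die stands in the white bin and the closed fingertips are over the button. I'll press gently.

```bash
python3 -m handwheel '[{"tx":0,"ty":0.012,"tz":0.06,"wx":0,"wy":0,"wz":0},{"tx":0,"ty":0,"tz":0.044,"wx":0,"wy":0,"wz":0},{"tx":0,"ty":0,"tz":0,"wx":0,"wy":0,"wz":0},{"tx":0,"ty":0,"tz":0.008,"wx":0,"wy":0,"wz":0},{"tx":0,"ty":0,"tz":0.008,"wx":0,"wy":0,"wz":0},{"tx":0,"ty":0,"tz":0,"wx":0,"wy":0,"wz":0}]'
python3 -m handwheel '[{"tx":0,"ty":0,"tz":0.006,"wx":0,"wy":0,"wz":0},{"tx":0,"ty":0,"tz":0.004,"wx":0,"wy":0,"wz":0},{"tx":0,"ty":0,"tz":0,"wx":0,"wy":0,"wz":0}]'
python3 - <<'E'
from seg import *
print(blob(get_image("side"),(105,120,80),(130,255,255),(255,185,300,235)))
E
```

```text
time_s: 13.13
tool_pos: [0.6045, 0.1706, 0.0601]
eef_rot: [2.098, 2.339, 0.0]
wrist_force: [-1.7, 0.4, 2.3]
opening: -0.0002
finger_force: 0.9
time_s: 13.38
tool_pos: [0.6045, 0.1705, 0.0574]
eef_rot: [2.098, 2.338, 0.0]
wrist_force: [-1.4, -0.4, 4.0]
opening: 0.0
finger_force: 2.0
(array([271.60344828, 204.76724138]), array([268, 196,   8,  19, 116], dtype=int32), ((271.5, 205.0), (18.0, 7.0), 90.0))
```

```bash
python3 -m handwheel '[{"tx":0,"ty":0,"tz":0,"wx":0,"wy":0,"wz":0},{"tx":0,"ty":0,"tz":0,"wx":0,"wy":0,"wz":0},{"tx":0,"ty":0,"tz":0,"wx":0,"wy":0,"wz":0},{"tx":0,"ty":0,"tz":0,"wx":0,"wy":0,"wz":0}]'
python3 - <<'E'
from seg import *
b=blob(get_image("side"),(105,120,80),(130,255,255),(255,185,300,235));print(b[0],onz("side",b[0][0],b[0][1]+.4,.05))
E
python3 -m handwheel '[{"tx":0,"ty":0,"tz":-0.04,"wx":0,"wy":0,"wz":0},{"tx":0,"ty":0,"tz":-0.12,"wx":0,"wy":0,"wz":0},{"tx":0,"ty":0,"tz":-0.12,"wx":0,"wy":0,"wz":0},{"tx":0,"ty":0,"tz":-0.06,"wx":0,"wy":0,"wz":0},{"tx":0,"ty":0,"tz":0,"wx":0,"wy":0,"wz":0}]' 0.6
python3 - <<'E'
from seg import *
b=blob(get_image("side"),(105,120,80),(130,255,255),(255,185,300,235));print(b[0],onz("side",b[0][0],b[0][1]+.4,.05))
b=blob(get_image("top"),(105,120,80),(130,255,255),(232,182,265,206));print(b and (b[0],onz("top",b[0][0],b[0][1],.068)))
E
python3 go.py .617 .052 .12 6.2
```

```text
time_s: 13.77
tool_pos: [0.6046, 0.1705, 0.0574]
eef_rot: [2.098, 2.338, 0.0]
wrist_force: [-0.6, -0.6, 4.2]
opening: -0.0001
finger_force: 2.0
[273.59322034 206.36440678] [0.61572483 0.05212185 0.05      ]
time_s: 14.23
tool_pos: [0.606, 0.1709, 0.1464]
eef_rot: [2.096, 2.337, 0.007]
wrist_force: [0.8, 0.1, 0.0]
opening: 0.0513
finger_force: 0.0
[273.63559322 206.44067797] [0.6156646  0.05187897 0.05      ]
(array([250.65454545, 193.96363636]), array([0.61702286, 0.0513944 , 0.068     ]))
t 14.3333 pos [0.6045 0.1708 0.143 ] yaw 6.2 j7 0.02 F [ 0.2  0.7 -1.2] open 0.051
turn [ 0.002 -0.001  0.001] shift [-0.478 -0.002  0.092] rows>= 3.0
```

```bash
python3 -m handwheel '[{"tx":-0.12,"ty":0,"tz":0,"wx":0,"wy":0,"wz":0},{"tx":-0.12,"ty":0,"tz":0,"wx":0,"wy":0,"wz":0},{"tx":-0.12,"ty":0,"tz":0,"wx":0,"wy":0,"wz":0},{"tx":-0.118,"ty":0,"tz":0,"wx":0,"wy":0,"wz":0},{"tx":0,"ty":0,"tz":0.08,"wx":0,"wy":0,"wz":0},{"tx":0,"ty":0,"tz":0,"wx":0,"wy":0,"wz":0},{"tx":0,"ty":0,"tz":0,"wx":0,"wy":0,"wz":0}]' 0.6
python3 go.py .6165 .0515 .035 6.2
python3 - <<'E'
from h import *
s=snap("side","side6.png");t=snap("top","top6.png")
a=cv2.resize(s[185:255,250:340],(774,602),interpolation=2);cv2.imwrite("pics/c6.png",a[:600,:,::-1])
E
```

```text
time_s: 14.92
tool_pos: [0.6164, 0.0519, 0.1211]
eef_rot: [-2.097, -2.337, 0.003]
wrist_force: [0.4, 0.8, -0.1]
opening: 0.0515
finger_force: 0.0
t 14.9167 pos [0.6164 0.0519 0.1211] yaw 6.2 j7 0.21 F [ 0.4  0.8 -0.1] open 0.0515
turn [-0.006 -0.     0.   ] shift [-0.002  0.     0.344] rows>= 3.0
```

View pics/c6.png

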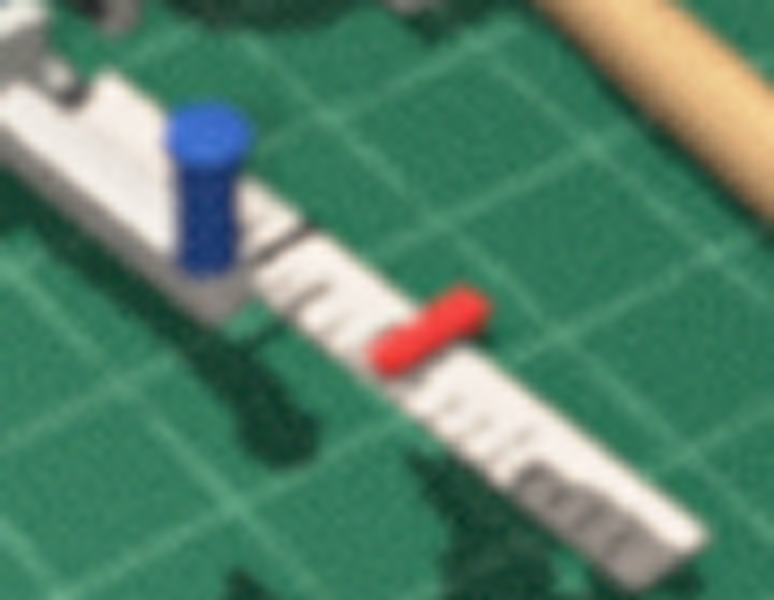

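The crop shows the pointer blade from (255,255) to (312,228) and the mark centred near (431,328). I'll work out the pointer-to-mark distance, then go down and grip.

```bash
python3 - <<'E'
from seg import *
f=lambda u,v:(250+u/8.6-.44,185+v/8.6-.44)
g=np.array([.110,-.994,0]); gx=np.array([.994,.11,0])
im=cv2.imread("pics/side6.png").astype(float); r=im[:,:,2]-(im[:,:,0]+im[:,:,1])/2; r[:, :285]=0;r[:,312:]=0;r[:212]=0;r[235:]=0; r=np.clip(r-25,0,None)
yy,xx=np.mgrid[:420,:560]; c=((r*xx).sum()/r.sum(),(r*yy).sum()/r.sum()); m=onz("side",*c,.0075); print("mark side",c,m)
for z in(.010,.014,.02):
    a=onz("side",*f(255,255),z);b=onz("side",*f(312,228),z); p=(a+b)/2; print(z,a,b,"dist",(m-p)@g,"mid off gx from post",(p-[.6165,.0515,z])@gx,(p-[.6165,.0515,z])@g)
im=cv2.imread("pics/top6.png").astype(float); r=im[:,:,2]-(im[:,:,0]+im[:,:,1])/2; r[:, :258]=0;r[:,280:]=0;r[:175]=0;r[200:]=0; r=np.clip(r-25,0,None); print("top red",r.sum())
im=cv2.imread("pics/top0.png").astype(float); r=im[:,:,2]-(im[:,:,0]+im[:,:,1])/2; r[:, :258]=0;r[:,280:]=0;r[:175]=0;r[200:]=0; r=np.clip(r-25,0,None)
c=((r*xx).sum()/r.sum(),(r*yy).sum()/r.sum()); m=onz("top",*c,.0085); print("mark top",m,(m-[.617,.0514,0])@g)
E
python3 -m handwheel '[{"tx":0,"ty":0,"tz":0.12,"wx":0,"wy":0,"wz":0},{"tx":0,"ty":0,"tz":0.12,"wx":0,"wy":0,"wz":0},{"tx":0,"ty":0,"tz":0.07,"wx":0,"wy":0,"wz":0},{"tx":0,"ty":0,"tz":0.034,"wx":0,"wy":0,"wz":0},{"tx":0,"ty":0,"tz":0,"wx":0,"wy":0,"wz":0},{"tx":0,"ty":0,"tz":0,"wx":0,"wy":0,"wz":0}]'
python3 -m handwheel '[{"tx":0,"ty":0,"tz":0,"wx":0,"wy":0,"wz":0},{"tx":0,"ty":0,"tz":0,"wx":0,"wy":0,"wz":0},{"tx":0,"ty":0,"tz":0,"wx":0,"wy":0,"wz":0},{"tx":0,"ty":0,"tz":0,"wx":0,"wy":0,"wz":0},{"tx":0,"ty":0,"tz":0,"wx":0,"wy":0,"wz":0},{"tx":0,"ty":0,"tz":0,"wx":0,"wy":0,"wz":0}]' 0.05 50
python3 go.py .6165 .0515 .035 6.2
```

```text
mark side (np.float64(299.2580587922162), np.float64(223.23936830898444)) [0.65632185 0.01506817 0.0075    ]
0.01 [0.63584399 0.06071077 0.01      ] [0.65335807 0.06032194 0.01      ] dist 0.04646478979394815 mid off gx from post 0.028924222838211885 -0.005871145509990948
0.014 [0.63350151 0.05733863 0.014     ] [0.65092261 0.05695187 0.014     ] dist 0.04337669823905282 mid off gx from post 0.026178768309970984 -0.0027830539550956217
0.02 [0.62998779 0.05228043 0.02      ] [0.64726943 0.05189676 0.02      ] dist 0.03874456090670973 mid off gx from post 0.022060586517610014 0.001849083377247467
top red 6314.5
mark top [0.6600223  0.01598593 0.0085    ] 0.039934034438316224
time_s: 15.52
tool_pos: [0.6178, 0.0521, 0.0371]
eef_rot: [2.097, 2.339, 0.001]
wrist_force: [0.6, -1.0, 0.1]
opening: 0.0514
finger_force: 0.0
time_s: 16.02
tool_pos: [0.6182, 0.052, 0.0376]
eef_rot: [2.097, 2.338, 0.003]
wrist_force: [-1.6, -0.4, 10.0]
opening: 0.0196
finger_force: 48.4
t 16.0167 pos [0.6182 0.052  0.0376] yaw 6.2 j7 0.25 F [-1.6 -0.4 10. ] open 0.0196
turn [ 0.004 -0.001  0.001] shift [-0.001 -0.007  0.01 ] rows>= 1.0
```

The 19.6 mm opening suggests the pads are on the 22 mm cap. I'll regrip 7 mm lower.

```bash
python3 -m handwheel '[{"tx":0,"ty":0,"tz":0,"wx":0,"wy":0,"wz":0},{"tx":0,"ty":0,"tz":0,"wx":0,"wy":0,"wz":0},{"tx":0,"ty":0,"tz":0.02,"wx":0,"wy":0,"wz":0},{"tx":0,"ty":0,"tz":0.01,"wx":0,"wy":0,"wz":0},{"tx":0,"ty":0,"tz":0,"wx":0,"wy":0,"wz":0},{"tx":0,"ty":0,"tz":0,"wx":0,"wy":0,"wz":0}]' 0.5
python3 -m handwheel '[{"tx":0,"ty":0,"tz":0,"wx":0,"wy":0,"wz":0},{"tx":0,"ty":0,"tz":0,"wx":0,"wy":0,"wz":0},{"tx":0,"ty":0,"tz":0,"wx":0,"wy":0,"wz":0},{"tx":0,"ty":0,"tz":0,"wx":0,"wy":0,"wz":0},{"tx":0,"ty":0,"tz":0,"wx":0,"wy":0,"wz":0},{"tx":0,"ty":0,"tz":0,"wx":0,"wy":0,"wz":0}]' 0.05 50
```

```text
time_s: 16.52
tool_pos: [0.6172, 0.0517, 0.0285]
eef_rot: [-2.097, -2.338, 0.001]
wrist_force: [-0.1, 0.3, 0.3]
opening: 0.0426
finger_force: 0.0
time_s: 17.02
tool_pos: [0.6181, 0.0518, 0.0291]
eef_rot: [2.097, 2.338, 0.002]
wrist_force: [4.9, -0.4, -0.8]
opening: 0.018
finger_force: 48.7
```

```bash
python3 -m handwheel '[{"tx":-0.02,"ty":0,"tz":0,"wx":0,"wy":0,"wz":0},{"tx":-0.03,"ty":0,"tz":0,"wx":0,"wy":0,"wz":0},{"tx":-0.03,"ty":0,"tz":0,"wx":0,"wy":0,"wz":0},{"tx":-0.03,"ty":0,"tz":0,"wx":0,"wy":0,"wz":0},{"tx":-0.03,"ty":0,"tz":0,"wx":0,"wy":0,"wz":0},{"tx":-0.022,"ty":0,"tz":0,"wx":0,"wy":0,"wz":0},{"tx":0,"ty":0,"tz":0,"wx":0,"wy":0,"wz":0},{"tx":0,"ty":0,"tz":0,"wx":0,"wy":0,"wz":0},{"tx":0,"ty":0,"tz":0,"wx":0,"wy":0,"wz":0}]'
python3 - <<'E'
from h import *
s=snap("side","side7.png");t=snap("top","top7.png")
a=cv2.resize(s[195:245,270:330],(720,600),interpolation=2)
cv2.imwrite("pics/c7.png",a[:,:,::-1])
E
```

```text
time_s: 17.77
tool_pos: [0.6226, 0.0115, 0.0291]
eef_rot: [2.097, 2.338, 0.002]
wrist_force: [5.7, 0.6, -1.3]
opening: 0.0178
finger_force: 49.0
```

View pics/c7.png

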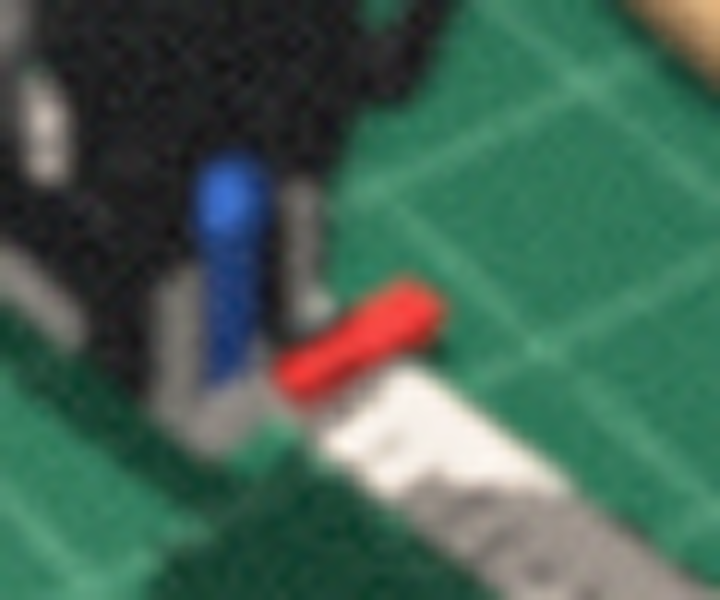

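The crop shows the post held at (230,270) and the mark clear at (360,340). The pointer is hidden against the finger. I'll check intensity profiles along the scale from the top camera.

```bash
python3 - <<'E'
from seg import *
g=np.array([.110,-.994,0]); gx=np.array([.994,.11,0]); o=np.array([.617,.0514,.0])
S=np.arange(-28,56,2)
for n in("top0","top6","top7"):
    im=cv2.imread(f"pics/{n}.png"); rows=[]
    for ch in("V","red"):
        acc=[]
        for l in(.024,.028,.032,.036):
            z=.012
            uv=np.array([proj("top",o+g*s/1e3+gx*l+[0,0,z]) for s in S],np.float32)
            v=cv2.remap(im,uv[None,:,0],uv[None,:,1],cv2.INTER_LINEAR)[0].astype(float)
            acc.append(v[:,1] if ch=="V" else v[:,2]-v[:,1])
        if ch=="V":
            for a in acc: print(n,"G",*a.astype(int))
        else: print(n,"R-G",*np.mean(acc,0).astype(int))
print(*S)
E
```

```text
top0 G 134 129 125 126 141 166 171 164 159 192 221 233 230 215 207 220 227 224 217 212 221 227 224 208 213 223 232 230 220 208 205 176 137 96 74 83 104 134 162 196 222 230
top0 G 203 195 172 160 167 196 195 180 165 195 219 233 232 223 220 227 232 228 222 216 225 229 227 215 221 229 234 230 212 197 191 166 128 91 66 77 103 139 174 206 228 236
top0 G 225 223 193 174 174 205 206 201 195 215 227 235 236 234 234 235 237 235 232 230 232 234 235 233 234 235 235 230 212 199 190 167 130 92 66 75 106 149 196 220 233 237
top0 G 227 223 202 185 186 218 228 232 233 236 237 238 238 239 238 238 238 238 238 238 238 238 238 238 237 237 236 231 219 209 194 166 125 89 66 73 101 137 178 214 230 236
top0 R-G -6 -7 -7 -5 -1 4 6 6 7 7 7 6 6 6 6 6 6 6 6 6 6 6 6 8 7 6 6 7 8 14 27 61 107 149 174 161 120 66 24 11 6 6
top6 G 98 97 97 97 97 97 97 96 95 95 95 96 98 100 101 101 99 106 125 170 209 231 234 221 225 234 242 240 231 221 219 190 146 101 78 86 109 144 174 207 233 240
top6 G 98 98 97 97 97 97 97 96 95 95 95 96 98 101 103 105 101 99 108 133 184 216 229 224 231 238 243 240 225 212 206 178 136 96 69 80 110 1
[... 583 characters left out ...]
98 97 97 97 97 97
top7 G 127 126 125 123 119 110 99 86 73 64 56 52 50 51 55 64 80 90 95 96 96 96 97 96 97 96 96 96 96 97 97 97 97 97 97 97 97 98 97 97 97 97
top7 G 126 125 120 111 100 86 72 62 55 52 51 53 56 64 74 84 93 97 98 98 98 97 97 98 97 97 97 95 96 96 96 97 97 97 96 97 97 97 97 97 97 97
top7 G 119 109 97 85 74 64 57 53 52 53 58 66 77 89 96 101 102 102 101 100 99 98 98 97 97 97 97 96 96 96 97 96 97 97 97 97 97 98 97 98 97 97
top7 R-G -9 -9 -8 -7 -7 -6 -6 -5 -5 -5 -5 -5 -5 -6 -6 -7 -8 -8 -8 -8 -8 -8 -8 -8 -8 -8 -8 -7 -7 -7 -8 -8 -8 -8 -8 -8 -8 -9 -9 -9 -9 -9
-28 -26 -24 -22 -20 -18 -16 -14 -12 -10 -8 -6 -4 -2 0 2 4 6 8 10 12 14 16 18 20 22 24 26 28 30 32 34 36 38 40 42 44 46 48 50 52 54
```

```bash
python3 -m handwheel '[{"tx":-0.0024,"ty":0,"tz":0,"wx":0,"wy":0,"wz":0},{"tx":0,"ty":0,"tz":0,"wx":0,"wy":0,"wz":0},{"tx":0,"ty":0,"tz":0,"wx":0,"wy":0,"wz":0},{"tx":0,"ty":0,"tz":0,"wx":0,"wy":0,"wz":0},{"tx":0,"ty":0,"tz":0,"wx":0,"wy":0,"wz":0}]'
python3 - <<'E'
from seg import *
g=np.array([.110,-.994,0]); gx=np.array([.994,.11,0])
snap("side","side8.png"); P=[]
for n in("side0","side6","side8"):
    b=blob(cv2.imread(f"pics/{n}.png")[:,:,::-1],(105,120,80),(130,255,255),(258,188,300,235))
    x,y,w,h,A=b[1]; p=onz("side",*b[0],.05); P.append(p); print(n,b[0],b[1],p, (p-P[0])@g*1e3,(p-P[0])@gx*1e3)
E
```

```text
time_s: 18.28
tool_pos: [0.6226, 0.0115, 0.0291]
eef_rot: [2.097, 2.339, 0.002]
wrist_force: [5.3, 3.0, -1.7]
opening: 0.0182
finger_force: 48.9
side0 [267.47933884 201.14876033] [264 193   8  19 121] [0.61504766 0.07391069 0.05      ] 0.0 0.0
side6 [273.84552846 205.52845528] [270 197   9  20 123] [0.61830852 0.05492111 0.05      ] 19.23433164164531 1.1524419605521976
side8 [288.7260274  215.16438356] [286 208   7  18  73] [0.62674256 0.01328805 0.05      ] 61.54533970652806 4.956237531687167
```

```bash
python3 -m handwheel '[{"tx":-0.002,"ty":0,"tz":0,"wx":0,"wy":0,"wz":0},{"tx":0,"ty":0,"tz":0,"wx":0,"wy":0,"wz":0},{"tx":0,"ty":0,"tz":0,"wx":0,"wy":0,"wz":0},{"tx":0,"ty":0,"tz":0,"wx":0,"wy":0,"wz":0},{"tx":0,"ty":0,"tz":0,"wx":0,"wy":0,"wz":0},{"tx":0,"ty":0,"tz":0,"wx":0,"wy":0,"wz":0}]'
python3 -c "
from cell import workorder
print(workorder.finish_job())"
```

```text
time_s: 18.83
tool_pos: [0.6226, 0.0112, 0.0291]
eef_rot: [2.097, 2.339, 0.002]
wrist_force: [6.0, 4.0, -1.6]
opening: 0.018
finger_force: 48.9
the job is handed in; nothing more can be done
None
```

I handed the job in at 18.8 s: the stone is in the red bin, the die stands in the white bin, and the post is held drawn out with the pointer, by measurement, within about 1 mm of the red mark's middle; the finger hid the pointer, so I could not see its final position.

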